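# Hang the tester and plug the probe at the van's distribution block

### The arm

A 6-joint arm with a two-finger parallel gripper is mounted at the origin on the work surface. World frame = base frame: x ahead of the robot, y to its left, z up, the work surface at z = 0. Lengths are in m, angles in degrees, forces in N, time in s.
With the tool pointing down it reaches from about 0.3 to 0.75 m from the base axis. Payload 8.5 kg.
Tool frame: the origin (TCP) lies on the centre line of the jaws, within the pads' length; the fingertips stand 22 mm ahead of it and the grasp point (between the pads) lies 3 mm ahead of it (env.tip_reach is the distance from the TCP to the fingertips, in m); y points along the fingers, z is the direction in which the jaws open and shut, and the axes are right-handed (so a half turn about y gives the same grasp; the last joint's range is limited). The gripper opens to 85 mm and grips with 20 to 120 N. Pads are 22 mm wide; open, the fingers measure 114 mm over their backs; the gripper's body (76 mm by 85 mm) begins 54 mm behind the grasp point. The pads swing forward as they close: fully open they stand 13 mm farther back than shut.
Start: joints at [-84.7, 21.807, 74.336, -0, 83.858, -12.336], TCP at [0.167, -0.524, 0.23] pointing down, gripper open.
Joint ranges: [-178.18, 178.18], [-50.72, 133.34], [12.68, 142.11], [-81.47, 261.47], [9.98, 163.14], [-165.26, 165.26]. Speed limits (degrees/s): [136.94, 136.94, 180, 180, 180, 180].

### API

Orientations are given as a 3x3 rotation matrix whose columns are the frame's x, y, z axes.
In Python, from rig import env, get_image gives the robot as it stands. The module is installed in compiled form; this text tells all that it offers.
- The arm moves only by the tool carry_out, never from a script. Its argument "targets" is a list that holds one entry, the list of rows, each a list of 7 numbers: the closure, from 0 (fully open) to 1 (shut), then the shift along the world's x, y, z in mm, then the turn, a rotation vector about the world's x, y, z in degrees. In form: [[[claw, dx, dy, dz, ax, ay, az], ...]]. A call has 1 to 20 rows; each row is the pose to reach, as a shift and turn from the pose commanded when the call began; what a row does not reach only later rows make up. A row lasts 1/12 s, in which the tool goes at most 41.7 mm and 7.16 degrees, less where a joint would pass 70% of its speed; a pose out of reach is approached as far as the arm can. A call with a gripper value outside its range is refused whole. The fingers move at their own pace and stop on an object; "squeeze" is the grip in N (left out, the last holds). Time passes only in rows, so rows that repeat a pose let the fingers close. It gives the time, the measured TCP pose, the force and the opening at its end, in the units of the state.
- env.observe(): the state, without advancing time (a new reading comes with each control period).
- get_image(name): name is "scene" or "top"; returns a dict with "img" (400x640x3 uint8, red, green, blue), "fx", "fy", "cx", "cy" (pixels), "rvec" (rotation vector, rad) and "tvec" (3), from world to camera coordinates, as OpenCV has them. Camera axes: x right, y down, z forward; pixel columns grow to the right and rows downward; lengths in m; the calibration is good to about 2 mm. A picture is of the moment at which its call begins. There is no depth.
- env.close_job(): hands the job in, once; it reports no verdict.
The state is a dict: "time_s": time; "q": joint angles; "qvel": joint speeds; "joint_efforts": joint torques, N m; "position": TCP position; "tool_rot": TCP orientation; "ft_force": force on the tool from outside, world axes, zero at the start; "wrist_torque": the same for the moment, N m; "grip_width": finger opening in m.
Only numpy, scipy, OpenCV 4.12 (cv2) and the standard library are available. Lean on these libraries where they do the work, as an engineer would, in place of code of your own. Each camera call takes 0.05 s, during which the arm holds its last target.

### The job

Set up for a check of the van's distribution block: first hang the handheld tester by its loop on the sprung hook of the post, and while still holding it tug it down gently so that the hook visibly gives, to be sure it is held, then let it go. After that take the test probe (the round handle with the wide finger-guard disc) out of the tool rack, push its pin fully home, upright, in the opening of the round terminal (not a square one) before you let go. Leave the other two tools in the rack, and the spray can and the tape roll, where they are.

Things in the scene. Friction and masses are not known exactly. Their poses are not given: they have to be found in the camera images.
- tester: Grey handheld tester, loose, standing upright, 0.22 to 0.34 kg. Origin: centre of its underside, z up. Body 45 (x) by 72 (y) by 100 mm high, display on its -x face. On top a rectangular steel hanging loop in its y-z plane, open through along x; front and back serve alike for hanging. On the loop's top stands a black square grip; top of all at 194 mm.
- tester_loop (a point): Middle of the underside of the loop's top bar, 142 mm above the tester's underside: it comes to rest on the hook arm. The loop is of 10 mm square bar; its opening is 50 mm wide (y) and 42 mm high (z 100 to 142 mm), the top bar spans z 142 to 152 mm.
- tester_grip (a point): Centre of the grip, 175 mm above the tester's underside and on its axis; axes as the tester's. The grip is 20 by 20 mm and spans z 152 to 194 mm.
- hook: Sprung steel hook on a fixed post 22 mm thick, top 217 mm above the bench, base plate 130 by 140 by 12 mm. Origin: on the post's axis, at the arm's centre line, 200 mm above the bench unloaded. The hook slides straight down the post against a spring, about 2 mm per N, up to 45 mm, and comes back; the tester's weight sinks it 4 to 7 mm. A black collar 34 mm thick carries the arm.
- hook_seat (a point): Point on top of the hook arm, 65 mm from the post's axis: where the loop's bar should sit. Axes are the hook's: -x runs along the arm to its tip, z up. The arm is a level round bar 10 mm thick out to 90 mm from the post's axis, then turns up; its tip ends 109 mm from the axis, 18 mm above the arm's top.
- probe: Black test probe, loose, 126 mm long, 0.06 kg, standing pin down in one of the rack's holes. Origin: the pin's tip; z up along the probe. Steel pin 8 mm thick, 40 mm long, chamfered tip; then a finger-guard disc 28 mm across (z 40 to 46 mm), which rests on the rack; then a round handle 18 mm across (z 46 to 126 mm).
- probe_tip (a point): Tip of the probe's pin (same point as the probe's origin).
- rack: Fixed wooden tool rack, 160 (x) by 60 (y) by 55 mm high, origin at the centre of its underside. Three holes 11 mm wide and 45 mm deep in a row along its x, at x = -50, 0 and 50 mm. They hold probe, driver and awl, in any order.
- driver: Bystander: tool in the rack with a black square handle 22 mm wide and no disc; origin at its lower tip, top 118 mm above it. Leave it.
- awl: Bystander: tool in the rack with a brown wooden bulb handle, up to 32 mm thick; origin at its lower tip, top 110 mm above it. Leave it.
- block: Fixed black block, base 100 (x) by 200 (y) by 25 mm high, origin at the centre of its underside. On it three brass terminals in any order, one round, two square, at y = -55, 0, 55 mm, x = 0. Between them fins 3 mm thick at y = -27.5, 27.5 mm, tops 90 mm above the bench. Along its +x edge (x 42 to 48 mm) a back wall, top 105 mm above the bench.
- round_terminal: Fixed round brass terminal, 40 mm across and 45 mm high, standing on the block: the goal. Origin at the centre of its underside, z up.
- opening (a point): Centre of the mouth of the opening in the round terminal's top, 70 mm above the bench. The opening is round, 11 mm wide, 43 mm deep, straight down. With the pin fully home the probe's disc lies on the terminal's top and the tip is 40 mm below this point.
- square_terminal_a: Fixed square brass terminal, 36 mm wide, 45 mm high, with a like opening; not to be used. Origin at the centre of its underside.
- square_terminal_b: A second, identical square terminal; not to be used.
- spray_can: Bystander: loose white spray can, 64 mm across and 180 mm high, standing; origin at the centre of its underside.
- tape_roll: Bystander: loose black tape roll lying flat, 84 mm across and 25 mm high; origin at the centre of its underside.
Mind the look-alikes: they are no part of the job. Leave any green look-alike of the probe alone. What is shaped like the part that bears hook but pink is not meant.

How it is judged:
By the outcome, as a careful person would: the job done as asked, in the order asked, and still so for the second after the job is handed in, with the robot touching nothing.
It also fails if it takes over 72 s, if anything falls off the work surface, if the arm or the gripper's body presses on something with over 40 N, if the wrist force passes 120 N, or if a joint passes its speed limit or range.

## Working session

There is one attempt and no reset: what is moved stays moved. The work goes in short steps, Python scripts to look and compute and a tool call to move; the robot and the scene stay as the last step left them, time stands still between calls to the robot, and variables do not carry over. Pictures are saved under pics/ and viewed, and the job is handed in when it is done.

Besides the shell and the picture viewer there is one more tool, called after "Emit:" as name([rows], argument=value, ...), one row to a line, values as JSON. carry_out: Moves the arm, as the interface text tells. Its arguments: {"type":"object","properties":{"targets":{"type":"array"},"squeeze":{"type":"number"}},"required":["targets"]}

```bash
mkdir -p pics; python3 - <<'E'
from rig import env,get_image
import cv2,numpy as np
for n in("scene","top"):
    d=get_image(n);cv2.imwrite(f"pics/{n}0.png",d["img"][:,:,::-1])
    R=cv2.Rodrigues(np.array(d["rvec"],float))[0];print(n,d["fx"],d["fy"],d["cx"],d["cy"],(-R.T@np.array(d["tvec"]).ravel()).round(3),R.round(3).tolist())
s=env.observe();print(s);print(env.tip_reach)
E
```

```text
scene 513.7996081746312 513.7996081746312 320.5596761508467 205.00657258567782 [ 1.319 -0.706  0.955] [[0.743, 0.67, -0.011], [0.387, -0.442, -0.809], [-0.547, 0.596, -0.588]]
top 420.31408435410896 420.31408435410896 314.3953821910553 197.52473806087812 [0.483 0.076 1.513] [[-0.01, -1.0, -0.015], [-0.998, 0.011, -0.069], [0.07, 0.015, -0.997]]
{'time_s': 0.1, 'q': array([-8.46996283e+01,  2.18370829e+01,  7.43790986e+01,  5.16687156e-04,
        8.38568052e+01, -1.23349639e+01]), 'qvel': array([-0.05643225, -0.16391423, -0.13175638,  0.21785446, -0.00715243,
       -0.10344667]), 'joint_efforts': array([ 5.54219994e-03, -4.49216187e+01, -2.31656778e+01, -5.75630406e-05,
        3.61843420e-03, -3.88308138e-05]), 'position': array([ 0.16661004, -0.52388897,  0.22988168]), 'tool_rot': array([[-9.53004318e-01, -1.08747416e-04,  3.02956695e-01],
       [-3.02956584e-01,  1.26923877e-03, -9.53003514e-01],
       [-2.80887714e-04, -9.99999189e-01, -1.24253578e-03]]), 'ft_force': array([-0.37474072,  0.06462654, -0.27401878]), 'wrist_torque': array([-0.03552998, -0.03934389,  0.01818855]), 'grip_width': 0.08546416327568541}
0.022
```

View pics/scene0.png

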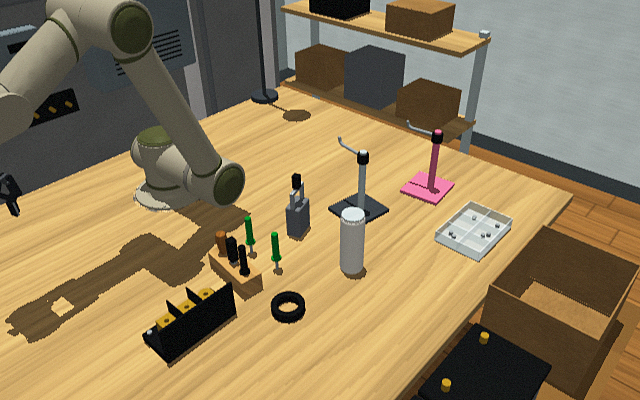

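View pics/top0.png

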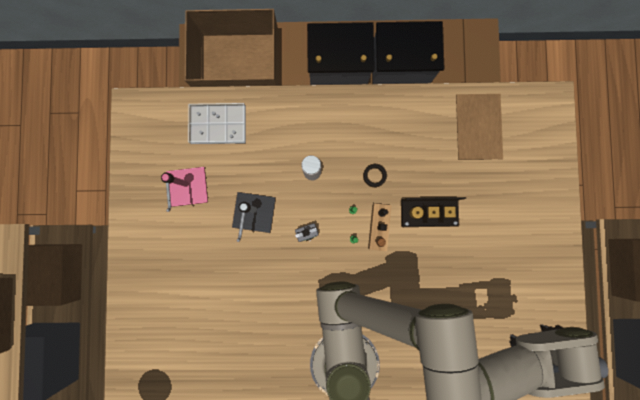

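The scene picture shows the tester at (298,210), the real post at (362,185), and a pink look-alike post at (435,165). The rack is at (237,265) with green look-alike probes at (249,232) and (275,250). The block is at (190,320). I'll take closer crops next.

```bash
python3 - <<'E'
import cv2
a=cv2.imread("pics/scene0.png");b=cv2.imread("pics/top0.png")
c=lambda i,x0,y0,x1,y1,k:cv2.resize(i[y0:y1,x0:x1],None,fx=k,fy=k,interpolation=cv2.INTER_NEAREST)
cv2.imwrite("pics/c1.png",c(a,140,205,300,325,5)[:, :])
cv2.imwrite("pics/c1b.png",c(a,140,270,250,365,6))
cv2.imwrite("pics/c2.png",c(a,270,120,400,230,5))
cv2.imwrite("pics/c3.png",c(b,220,180,330,250,7))
cv2.imwrite("pics/c4.png",c(b,340,185,470,255,6))
E
```

```text
(no output)
```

View pics/c1.png

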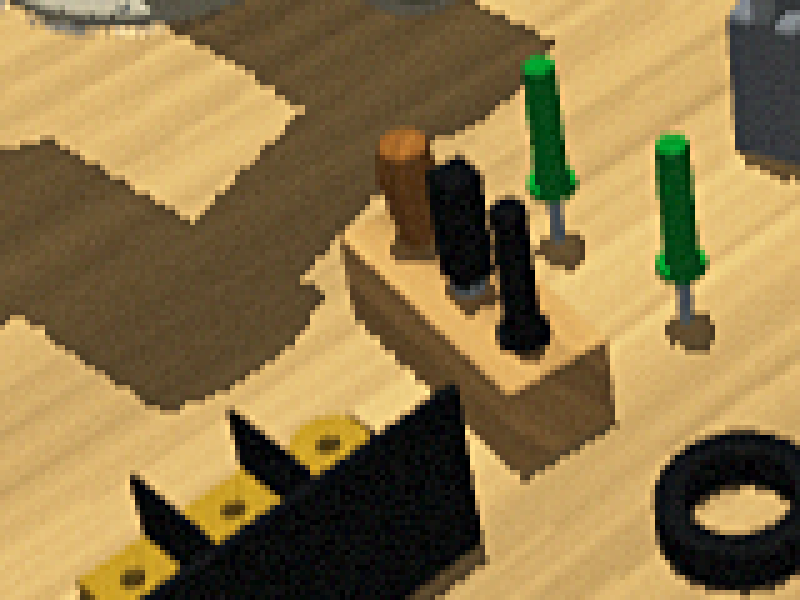

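View pics/c1b.png

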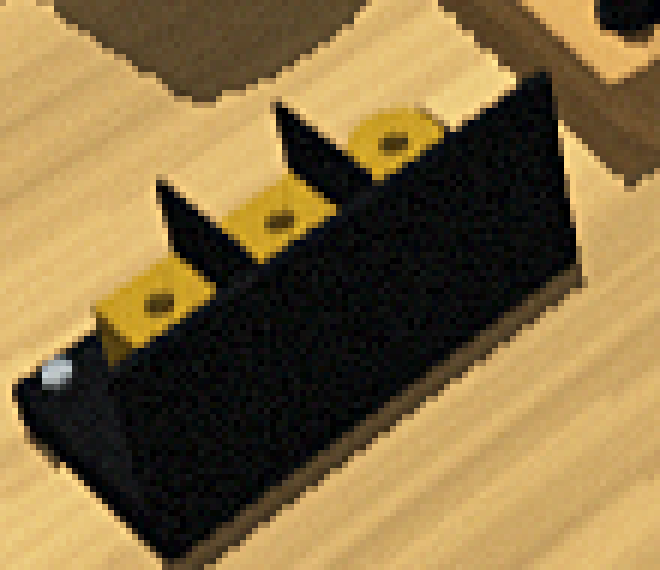

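View pics/c2.png

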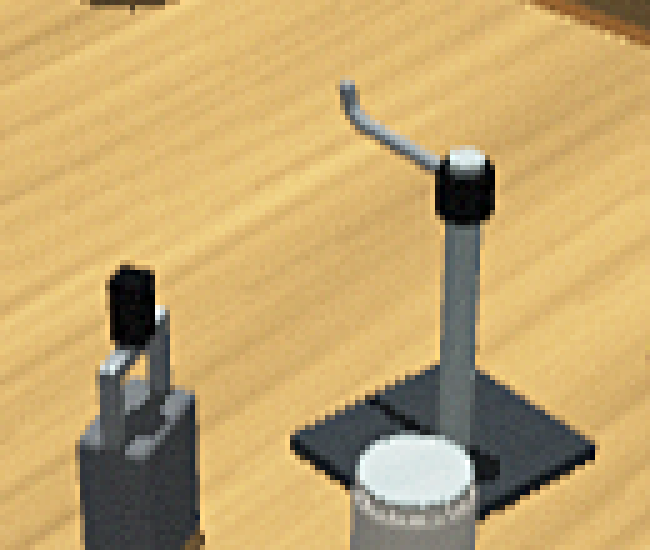

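View pics/c3.png

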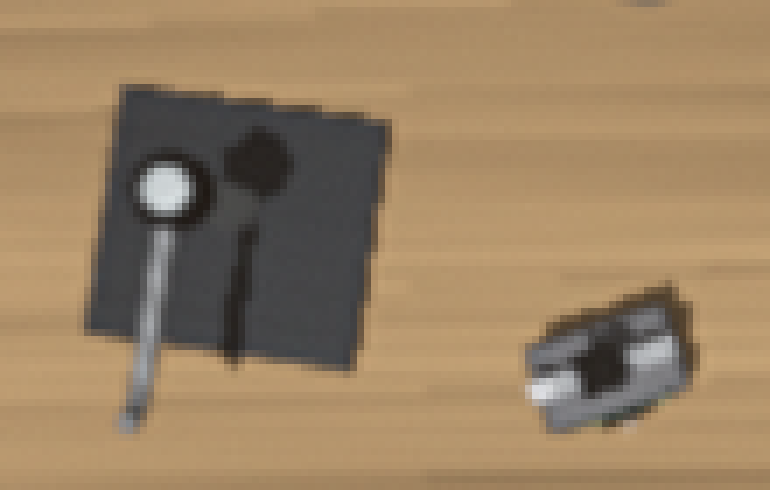

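View pics/c4.png

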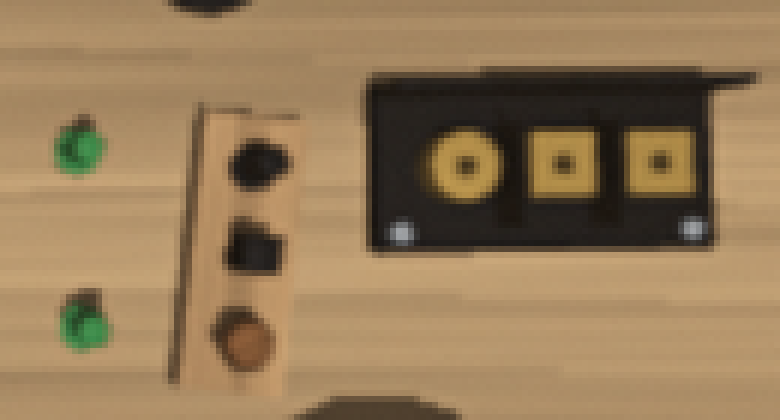

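Probe candidates, as top-view pixels with the scene pixel where I have it:
- **(383,212), scene (243,262):** black, round handle with a disc. This is the probe.
- **(382,227):** square driver.
- **(380,242):** brown awl.
- **(353,209) and (354,239):** green look-alikes.

Hook: the dark-based post at top (243,207), not the pink one at (167,178). Round terminal: top (418,212), leftmost in the block. Next I'll measure them.

```bash
cat > h.py <<'E'
import cv2,numpy as np
from rig import env,get_image
def cam(d):
    R=cv2.Rodrigues(np.array(d["rvec"],float))[0];t=np.array(d["tvec"],float).ravel()
    K=np.array([[d["fx"],0,d["cx"]],[0,d["fy"],d["cy"]],[0,0,1.]]);return K,R,t
def plane(d,uv,z):
    K,R,t=cam(d);c=-R.T@t;v=R.T@np.linalg.inv(K)@np.array([uv[0],uv[1],1.]);return (c+v*(z-c[2])/v[2]).round(4)
def tri(d1,p1,d2,p2):
    P=[]
    for d in(d1,d2):
        K,R,t=cam(d);P.append(K@np.c_[R,t])
    X=cv2.triangulatePoints(P[0],P[1],np.array(p1,float).reshape(2,1),np.array(p2,float).reshape(2,1)).ravel();return (X[:3]/X[3]).round(4)
def proj(d,X):
    K,R,t=cam(d);x=K@(R@np.array(X)+t);return (x[:2]/x[2]).round(1)
def blobs(m,box,off=(0,0),amin=4):
    x0,y0,x1,y1=box;n,l,s,c=cv2.connectedComponentsWithStats(m[y0:y1,x0:x1].astype(np.uint8))
    return [(s[i,4],(c[i]+[x0,y0]).round(2).tolist(),(s[i,:4]+[x0,y0,0,0]).tolist()) for i in range(1,n) if s[i,4]>=amin]
E
python3 - <<'E'
from h import *
S=get_image("scene");T=get_image("top");a=T["img"].astype(int);s=S["img"].astype(int)
V=a.max(2);mn=a.min(2)
print("posttop",blobs(mn>185,(235,198,252,216)))
print("scene posttop",blobs(s.min(2)>170,(355,145,372,160)))
print("grip",blobs(V<50,(298,222,316,242)))
print("loop",blobs((mn>140)&(V-mn<25),(292,222,322,246)))
print("brass",blobs((a[...,0]-a[...,2]>70)&(V>120),(405,200,460,224)))
print("holes",blobs((V<125)&(a[...,0]-a[...,2]>20),(412,207,455,218)))
print("tools",blobs(V<50,(376,205,392,236)))
br=(a[...,0]-a[...,1]>35)&(V<190);print("brown",blobs(br,(372,232,392,252)))
w=blobs((a[...,2]>105)&(a[...,0]-a[...,2]>35),(365,198,396,254),amin=50);print("rack",w)
gr=(a[...,1]-a[...,0]>40);print("green",blobs(gr,(345,195,365,250)))
base=(V<85);print("base",blobs(base,(225,185,280,240),amin=100))
m=(base).astype(np.uint8)
print("block",blobs(V<60,(395,190,465,232),amin=100))
E
```

```text
posttop [(np.int32(24), [243.12, 206.67], [241, 204, 5, 6])]
scene posttop [(np.int32(20), [362.85, 151.05], [360, 150, 7, 3])]
grip [(np.int32(30), [305.57, 231.87], [303, 229, 6, 7])]
loop [(np.int32(20), [312.8, 230.1], [310, 228, 6, 5]), (np.int32(22), [298.64, 234.95], [296, 233, 7, 5])]
brass [(np.int32(13), [459.0, 211.0], [459, 205, 1, 13]), (np.int32(92), [417.05, 212.17], [412, 207, 11, 11]), (np.int32(94), [433.41, 211.57], [429, 207, 10, 11]), (np.int32(95), [449.54, 211.52], [445, 207, 11, 10])]
holes [(np.int32(6), [413.17, 207.67], [412, 207, 4, 3]), (np.int32(15), [422.0, 211.53], [420, 207, 4, 11]), (np.int32(18), [427.61, 211.22], [427, 207, 2, 11]), (np.int32(19), [437.11, 214.11], [431, 207, 9, 11]), (np.int32(24), [446.17, 213.58], [443, 207, 12, 11]), (np.int32(10), [449.7, 211.7], [448, 210, 4, 4]), (np.int32(8), [417.12, 212.12], [416, 211, 3, 3]), (np.int32(8), [433.5, 212.0], [432, 211, 4, 3]), (np.int32(5), [412.6, 216.4], [412, 215, 3, 3])]
tools [(np.int32(42), [382.31, 212.02], [379, 209, 8, 7]), (np.int32(43), [381.6, 226.65], [378, 224, 8, 6])]
brown [(np.int32(184), [378.26, 241.18], [372, 232, 15, 20])]
rack [(np.int32(82), [366.49, 227.38], [365, 218, 5, 22]), (np.int32(208), [390.28, 237.12], [382, 223, 14, 31])]
green [(np.int32(36), [352.97, 209.75], [350, 207, 7, 7]), (np.int32(34), [353.5, 239.68], [350, 236, 8, 7])]
base [(np.int32(1211), [254.45, 211.81], [233, 193, 42, 39])]
block [(np.int32(1159), [428.58, 210.55], [401, 197, 64, 30])]
```

```bash
python3 - <<'E'
from h import *
S=get_image("scene");T=get_image("top")
q=lambda c,o,k:(np.array(c)/k-.5+o)
print("hole rnd",plane(T,(417.1,212.1),.07),plane(S,q((394,143),(140,270),6),.07),tri(T,(417.1,212.1),S,q((394,143),(140,270),6)))
print("hole b",plane(T,(433.5,211.9),.07),plane(S,q((280,222),(140,270),6),.07))
print("hole c",plane(T,(449.6,211.8),.07),plane(S,q((160,303),(140,270),6),.07))
print("post",plane(T,(243.12,206.67),.217),plane(S,(362.85,151.05),.217),tri(T,(243.12,206.67),S,(362.85,151.05)))
tip=q((127,425),(220,180),7);print("armtip",plane(T,tip,.223),plane(S,q((346,84),(270,120),5),.223),tri(T,tip,S,q((346,84),(270,120),5)))
print("arm line",plane(T,q((161,240),(220,180),7),.205),plane(T,q((143,375),(220,180),7),.205))
print("bend",plane(T,q((140,390),(220,180),7),.205),plane(S,q((356,122),(270,120),5),.2))
for p in [(124,88),(388,124),(352,368),(88,328)]:print("base",plane(T,q(p,(220,180),7),.012))
for p in [(292,442),(448,366),(594,450)]:print("baseS",plane(S,q(p,(270,120),5),.012))
print("grip",plane(T,(305.57,231.87),.190),plane(S,q((132,270),(270,120),5),.194))
print("loopends",plane(T,(312.8,230.1),.152),plane(T,(298.64,234.95),.152))
print("loop S",plane(S,q((108,368),(270,120),5),.152),plane(S,q((164,313),(270,120),5),.152))
for p in [(204,112),(298,120),(282,395),(186,388)]:print("rack",plane(T,q(p,(340,185),6),.055))
for p in [(343,241),(510,393),(608,343)]:print("rackS",plane(S,q(p,(140,205),5),.055))
print("probe top S",plane(S,q((510,206),(140,205),5),.141),"disc",plane(S,q((524,335),(140,205),5),.058))
print("probe T",plane(T,(382.31,212.02),.13),plane(T,(382.31,212.02),.10))
print("driver T",plane(T,(381.6,226.65),.12), "driver S",plane(S,q((457,167),(140,205),5),.128))
print("awl T",plane(T,q((245,342),(340,185),6),.115),"S",plane(S,q((404,137),(140,205),5),.12))
print("greens",plane(T,(352.97,209.75),.11),plane(T,(353.5,239.68),.11),"S",plane(S,q((552,186),(140,205),5),.045),plane(S,q((681,264),(140,205),5),.045))
print("can",plane(T,(312,163),.18), "can S",plane(S,q((414,470),(270,120),5),.18))
E
```

```text
hole rnd [ 0.5302 -0.2539  0.07  ] [ 0.5281 -0.2542  0.07  ] [ 0.5296 -0.2544  0.0711]
hole b [ 0.5303 -0.3098  0.07  ] [ 0.5289 -0.3095  0.07  ]
hole c [ 0.53   -0.3646  0.07  ] [ 0.5287 -0.3639  0.07  ]
post [0.5477 0.3156 0.217 ] [0.5475 0.3168 0.217 ] [0.548  0.3158 0.2176]
armtip [0.4447 0.3311 0.223 ] [0.4457 0.3301 0.223 ] [0.4447 0.3313 0.2222]
arm line [0.5261 0.3197 0.205 ] [0.4662 0.3276 0.205 ]
bend [0.4596 0.329  0.205 ] [0.4535 0.3305 0.2   ]
base [0.6106 0.375  0.012 ]
base [0.5906 0.2393 0.012 ]
base [0.4662 0.2581 0.012 ]
base [0.4879 0.393  0.012 ]
baseS [0.4687 0.2546 0.012 ]
baseS [0.4897 0.3829 0.012 ]
baseS [0.6142 0.3708 0.012 ]
grip [0.4678 0.1239 0.19  ] [0.4605 0.1312 0.194 ]
loopends [0.4728 0.1019 0.152 ] [0.4577 0.1478 0.152 ]
loop S [0.4733 0.0968 0.152 ] [0.4586 0.1568 0.152 ]
rack [ 0.5632 -0.1076  0.055 ]
rack [ 0.558  -0.1616  0.055 ]
rack [ 0.4003 -0.149   0.055 ]
rack [ 0.4048 -0.0942  0.055 ]
rackS [ 0.401  -0.1491  0.055 ]
rackS [ 0.5542 -0.1653  0.055 ]
rackS [ 0.5643 -0.109   0.055 ]
probe top S [ 0.5293 -0.1323  0.141 ] disc [ 0.5306 -0.1351  0.058 ]
probe T [ 0.5296 -0.1264  0.13  ] [ 0.5306 -0.1308  0.1   ]
driver T [ 0.4818 -0.1246  0.12  ] driver S [ 0.4735 -0.1209  0.128 ]
awl T [ 0.4329 -0.1201  0.115 ] S [ 0.4258 -0.1176  0.12  ]
greens [ 0.5389 -0.0319  0.11  ] [ 0.4395 -0.0321  0.11  ] S [ 0.4408 -0.0382  0.045 ] [ 0.5405 -0.0358  0.045 ]
can [0.687  0.1019 0.18  ] can S [0.6818 0.1059 0.18  ]
```

Measurements, each cross-checked between views:

| Item | Position (m) | Yaw |
|---|---|---|
| Tester | (0.466, 0.1255) | about 18° |
| Post | (0.5477, 0.3158) | about −8.5° |
| Hook seat | about (0.483, 0.3255, 0.205) | – |
| Round opening | (0.529, −0.254) | – |
| Probe | about (0.530, −0.134) | – |

The measured hook tip radius is 104 mm, which fits the given 109 mm end. The terminal spacing is 55 mm, as given. The gripper's jaw axis already lies along the tester's y, so I'll move over the tester now.

Emit:
carry_out([
  [[0,15,32,10,0,0,0],[0,30,65,20,0,0,0],[0,45,97,30,0,0,0],[0,60,130,30,0,0,0],[0,75,162,30,0,0,0],[0,90,195,30,0,0,0],[0,105,227,30,0,0,0],[0,120,260,30,0,0,0],[0,135,292,30,0,0,0],[0,150,325,30,0,0,0],[0,165,357,30,0,0,0],[0,180,390,30,0,0,0],[0,195,422,30,0,0,0],[0,210,455,30,0,0,0],[0,225,487,30,0,0,0],[0,240,520,30,0,0,0],[0,255,552,30,0,0,0],[0,270,585,30,0,0,0],[0,285,617,30,0,0,0],[0,295,640,30,0,0,0]],
])

```text
time_s: 1.97
position: [0.4622, 0.1185, 0.2603]
tool_rot: [[-0.953, 0.0, 0.304], [-0.304, 0.0, -0.953], [-0.0, -1.0, -0.0]]
ft_force: [0.2, -0.7, 0.0]
grip_width: 0.0854
```

Emit:
carry_out([
  [[0,4,9,0,0,0,0],[0,4,9,0,0,0,0],[0,4,9,0,0,0,0],[0,4,9,0,0,0,0]],
])

```text
time_s: 2.3
position: [0.4653, 0.1238, 0.2605]
tool_rot: [[-0.953, -0.0, 0.302], [-0.302, -0.0, -0.953], [0.0, -1.0, 0.0]]
ft_force: [0.0, -0.7, 0.7]
grip_width: 0.0856
```

```bash
python3 - <<'E'
from h import *
S=get_image("scene");T=get_image("top")
o=env.observe();print(o["time_s"],o["position"].round(4),o["tool_rot"].round(3).tolist(),o["q"].round(1),o["ft_force"].round(2))
c=lambda i,x0,y0,x1,y1,k:cv2.resize(i[y0:y1,x0:x1,::-1],None,fx=k,fy=k,interpolation=cv2.INTER_NEAREST)
cv2.imwrite("pics/d.png",np.hstack([c(S["img"],250,100,350,240,4),c(T["img"],260,180,360,320,4)]))
E
```

```text
2.4 [0.4654 0.1237 0.2606] [[-0.954, 0.0, 0.301], [-0.301, -0.0, -0.954], [-0.0, -1.0, 0.0]] [ 0.8 13.6 81.4 -0.  85.  73.2] [-0.27 -0.29  0.12]
```

View pics/d.png

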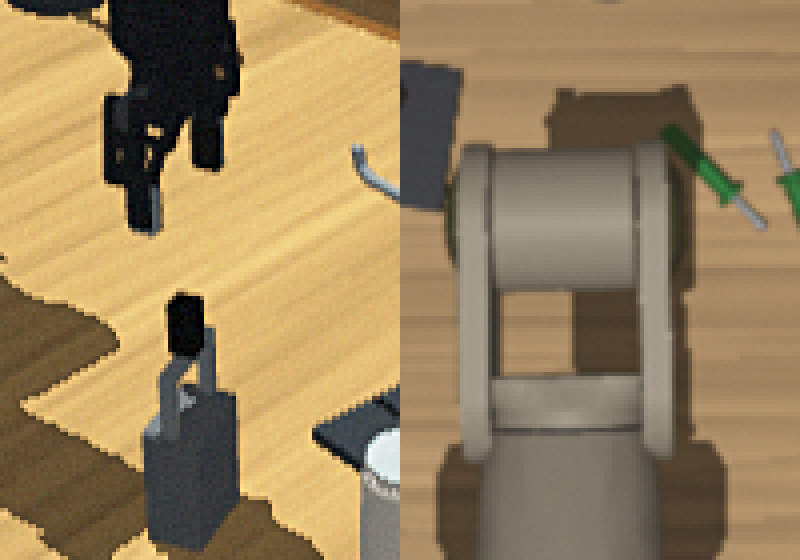

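The open gripper hangs above the grip at (296,175). One green look-alike now lies on the bench at top (442,222), so I'll look at the whole scene before going on.

```bash
python3 - <<'E'
from h import *
S=get_image("scene");T=get_image("top")
cv2.imwrite("pics/e1.png",S["img"][:,:,::-1])
c=lambda i,x0,y0,x1,y1,k:cv2.resize(i[y0:y1,x0:x1,::-1],None,fx=k,fy=k,interpolation=cv2.INTER_NEAREST)
cv2.imwrite("pics/e2.png",np.vstack([c(T["img"],300,180,460,260,5)]))
E
```

```text
(no output)
```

View pics/e1.png

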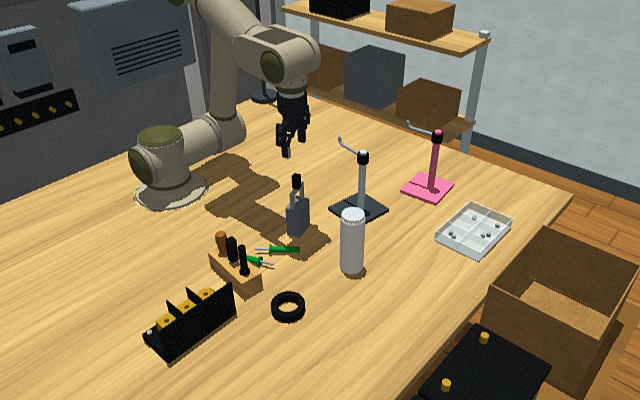

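View pics/e2.png

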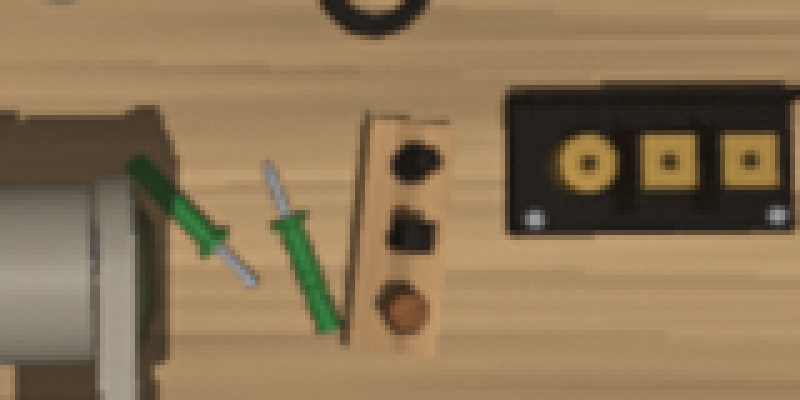

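Both green look-alikes have tipped over. They had been balancing on their tips. My fingertips passed about 0.24 m up and their tops were at 0.126 m, and the wrist force stayed near zero, so the arm didn't touch them. Rack and probe are unchanged. Next I'll descend onto the grip and close.

Emit:
carry_out([
  [[0,0,1,-20,0,0,0],[0,0,1,-40,0,0,0],[0,0,1,-55,0,0,0],[0,0,1,-68,0,0,0],[0,0,1,-76,0,0,0],[0,0,1,-80,0,0,0],[0,0,1,-80,0,0,0],[1,0,1,-80,0,0,0],[1,0,1,-80,0,0,0],[1,0,1,-80,0,0,0],[1,0,1,-80,0,0,0],[1,0,1,-80,0,0,0],[1,0,1,-80,0,0,0],[1,0,1,-80,0,0,0],[1,0,1,-80,0,0,0]],
], squeeze=50)

```text
time_s: 3.75
position: [0.4658, 0.126, 0.1809]
tool_rot: [[-0.953, 0.001, 0.303], [-0.303, 0.0, -0.953], [-0.001, -1.0, -0.0]]
ft_force: [-0.1, 1.6, 4.8]
grip_width: 0.0188
```

```bash
python3 - <<'E'
from h import *
S=get_image("scene")
o=env.observe();print(o["time_s"],o["position"].round(4),o["ft_force"].round(2),o["wrist_torque"].round(2),o["grip_width"])
c=lambda i,x0,y0,x1,y1,k:cv2.resize(i[y0:y1,x0:x1,::-1],None,fx=k,fy=k,interpolation=cv2.INTER_NEAREST)
cv2.imwrite("pics/f1.png",c(S["img"],250,110,390,250,5))
E
```

```text
3.8 [0.4658 0.126  0.1809] [-2.01  2.52  5.09] [0.3  0.12 0.04] 0.018711861377776567
```

View pics/f1.png

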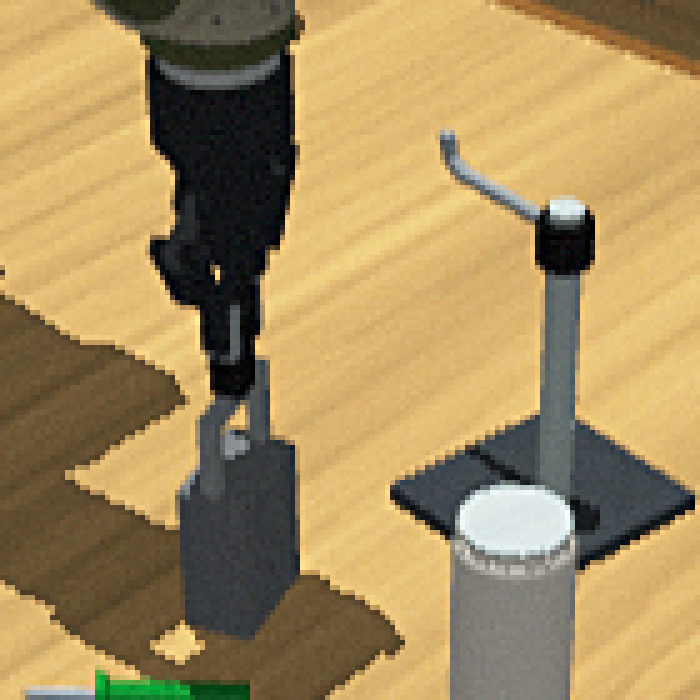

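The grip is held (opening 18.7 mm) and the tester stands straight between the pads. Next: lift, turn −26° to match the hook's yaw, and move to 150 mm out along the arm's line. The loop's underside will be at about 0.230 m, which leaves roughly 7 mm clearance above and below the hook tip.

Emit:
carry_out([
  [[1,0,0,5,0,0,0],[1,0,0,15,0,0,0],[1,0,0,30,0,0,0],[1,0,0,50,0,0,0],[1,0,0,70,0,0,-2],[1,-4,12,84,0,0,-4],[1,-9,30,89,0,0,-6],[1,-15,48,89,0,0,-8],[1,-21,66,89,0,0,-10],[1,-27,85,89,0,0,-12],[1,-33,104,89,0,0,-14],[1,-39,123,89,0,0,-16],[1,-45,142,89,0,0,-18],[1,-51,161,89,0,0,-20],[1,-57,179,89,0,0,-22],[1,-62,195,89,0,0,-24],[1,-65,206,89,0,0,-25],[1,-67,212,89,0,0,-26],[1,-67,212,89,0,0,-26],[1,-67,212,89,0,0,-26]],
])

```text
time_s: 5.47
position: [0.3984, 0.3377, 0.269]
tool_rot: [[-0.99, -0.001, -0.144], [0.144, -0.001, -0.99], [0.001, -1.0, 0.001]]
ft_force: [0.8, 0.1, -3.4]
grip_width: 0.0185
```

```bash
cat > look.py <<'E'
from h import *
import sys
def look(name,sb,tb,k=5):
    S=get_image("scene");T=get_image("top");o=env.observe()
    print(round(o["time_s"],2),o["position"].round(4),o["tool_rot"][:,2].round(3),o["ft_force"].round(2),o["wrist_torque"].round(2),round(o["grip_width"],4))
    c=lambda i,b:cv2.resize(i[b[1]:b[3],b[0]:b[2],::-1],None,fx=k,fy=k,interpolation=cv2.INTER_NEAREST)
    cv2.imwrite(f"pics/{name}.png",np.hstack([c(S["img"],sb),c(T["img"],tb)]));return S,T
E
python3 -c "
from look import *
look('g',(270,70,390,210),(200,170,240,310))"
```

```text
5.57 [0.3987 0.3373 0.2692] [-0.146 -0.989  0.001] [ 0.36 -0.15 -3.05] [ 0.03 -0.03 -0.  ] 0.0184
```

View pics/g.png

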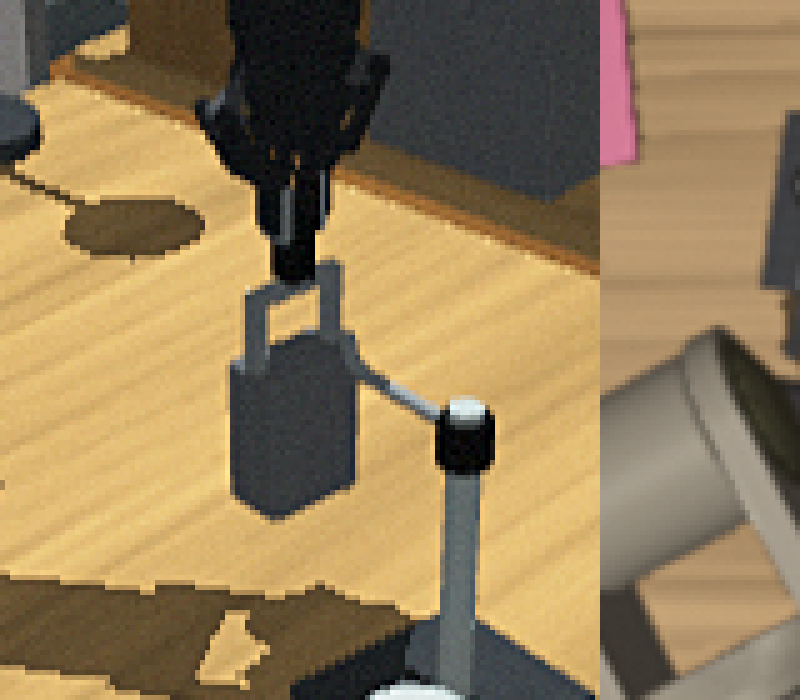

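```bash
python3 -c "
from h import *
S=get_image('scene')
p=np.array([.3987,.3373]);u=np.array([-.146,-.989])
for n,X in [('bar mid under',[*p,.230]),('bar top mid',[*p,.240]),('corner1 under inner',[*(p+.025*u),.230]),('corner2',[*(p-.025*u),.230]),('outer top1',[*(p+.03*u),.24]),('outer top2',[*(p-.03*u),.24]),('hooktip',[.4443,.3309,.223]),('bottom inner1',[*(p+.025*u),.188])]:
    q=proj(S,X);print(n,q,(q-[270,70]+.5)*5)
"
```

```text
bar mid under [328.4 128.5] [294.5 295. ]
bar top mid [328.4 125.5] [294.5 280. ]
corner1 under inner [322.1 131. ] [263.  307.5]
corner2 [334.7 126. ] [326.  282.5]
outer top1 [320.7 128.6] [256.  295.5]
outer top2 [336.  122.5] [332.5 265. ]
hooktip [338.5 136.1] [345. 333.]
bottom inner1 [322.2 143.4] [263.5 369.5]
```

The projected loop corners agree with the picture to about 1 px, so the pose in the hand is as assumed. I'll thread it over the tip.

Emit:
carry_out([
  [[1,6,-1,0,0,0,0],[1,12,-2,0,0,0,0],[1,18,-3,0,0,0,0],[1,24,-3.5,0,0,0,0],[1,30,-4.5,0,0,0,0],[1,36,-5.5,0,0,0,0],[1,42,-6.5,0,0,0,0],[1,48,-7,0,0,0,0],[1,54,-8,0,0,0,0],[1,54,-8,0,0,0,0]],
])

```text
time_s: 6.45
position: [0.4538, 0.3296, 0.2692]
tool_rot: [[-0.989, 0.0, -0.146], [0.146, -0.0, -0.989], [-0.0, -1.0, 0.0]]
ft_force: [0.5, 0.2, -3.2]
grip_width: 0.0184
```

```bash
python3 -c "
from look import *
look('g2',(270,70,390,210),(200,170,240,310))"
```

```text
6.55 [0.4527 0.3298 0.2693] [-0.146 -0.989  0.   ] [-0.22 -1.2  -2.8 ] [-0.01 -0.01  0.06] 0.0185
```

View pics/g2.png

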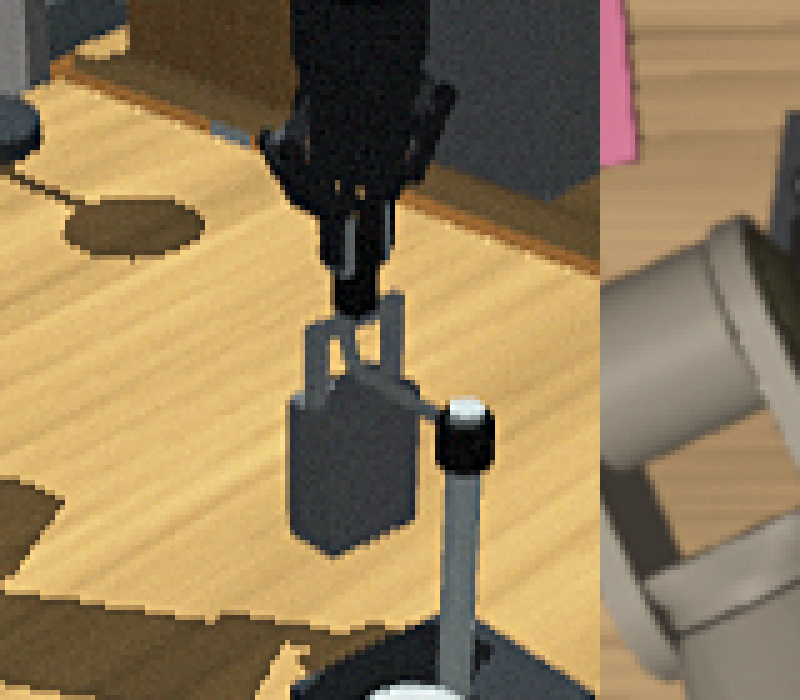

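The hook's upturned tip now shows through the loop at (341,137), with only noise on the force reading. I'll go on to the seat and lower onto the arm.

Emit:
carry_out([
  [[1,6,-1,0,0,0,0],[1,12,-2,0,0,0,0],[1,18,-3,0,0,0,0],[1,24,-3.5,0,0,0,0],[1,30,-4.5,0,0,0,0],[1,30,-4.5,-5,0,0,0],[1,30,-4.5,-10,0,0,0],[1,30,-4.5,-14,0,0,0],[1,30,-4.5,-18,0,0,0],[1,30,-4.5,-21,0,0,0],[1,30,-4.5,-24,0,0,0],[1,30,-4.5,-27,0,0,0],[1,30,-4.5,-29,0,0,0],[1,30,-4.5,-31,0,0,0],[1,30,-4.5,-31,0,0,0],[1,30,-4.5,-31,0,0,0]],
])

```text
time_s: 7.88
position: [0.4826, 0.3254, 0.2387]
tool_rot: [[-0.989, 0.0, -0.145], [0.145, 0.0, -0.989], [-0.0, -1.0, -0.0]]
ft_force: [-0.3, -1.6, -0.3]
grip_width: 0.0183
```

```bash
python3 -c "
from look import *
look('g3',(270,70,390,210),(200,170,240,310))"
```

```text
7.98 [0.4826 0.3254 0.2387] [-0.145 -0.989 -0.   ] [-0.67  0.8  -0.43] [0.01 0.22 0.05] 0.0188
```

View pics/g3.png

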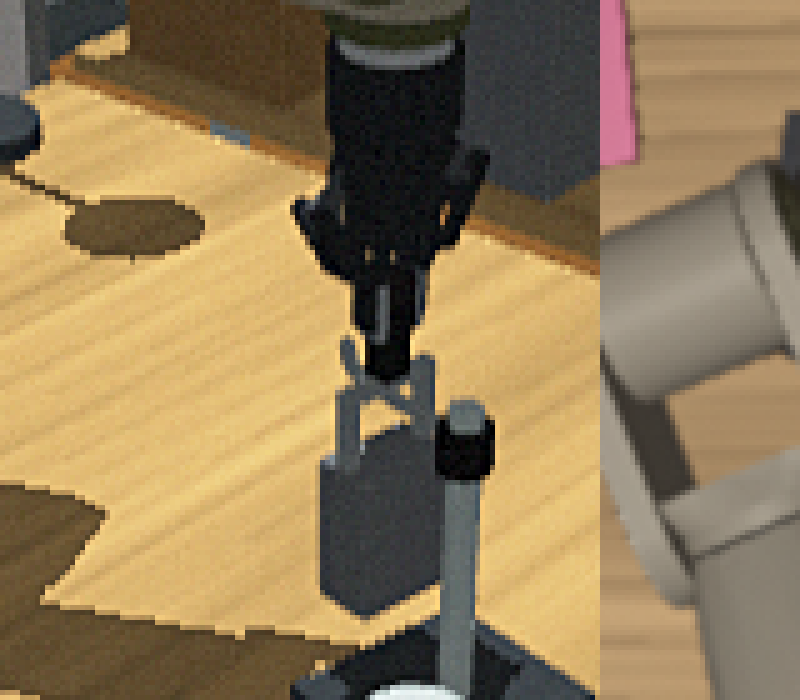

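The loop's bar lies on the arm, and Fz went from −3.2 to about −0.3 N, so the hook carries the weight. Now the gentle tug: 16 mm down, held for a look.

Emit:
carry_out([
  [[1,0,0,-2,0,0,0],[1,0,0,-4,0,0,0],[1,0,0,-6,0,0,0],[1,0,0,-8,0,0,0],[1,0,0,-10,0,0,0],[1,0,0,-12,0,0,0],[1,0,0,-14,0,0,0],[1,0,0,-16,0,0,0],[1,0,0,-16,0,0,0],[1,0,0,-16,0,0,0],[1,0,0,-16,0,0,0]],
])

```text
time_s: 8.9
position: [0.4828, 0.3254, 0.2231]
tool_rot: [[-0.989, 0.001, -0.145], [0.145, 0.0, -0.989], [-0.001, -1.0, -0.001]]
ft_force: [-2.3, 0.5, 7.3]
grip_width: 0.0182
```

```bash
python3 -c "
from look import *
look('g4',(270,70,390,210),(200,170,240,310))"
```

```text
9.0 [0.4828 0.3254 0.2231] [-0.145 -0.989 -0.001] [-2.19 -0.58  6.88] [-0.1   0.5  -0.01] 0.0187
```

View pics/g4.png

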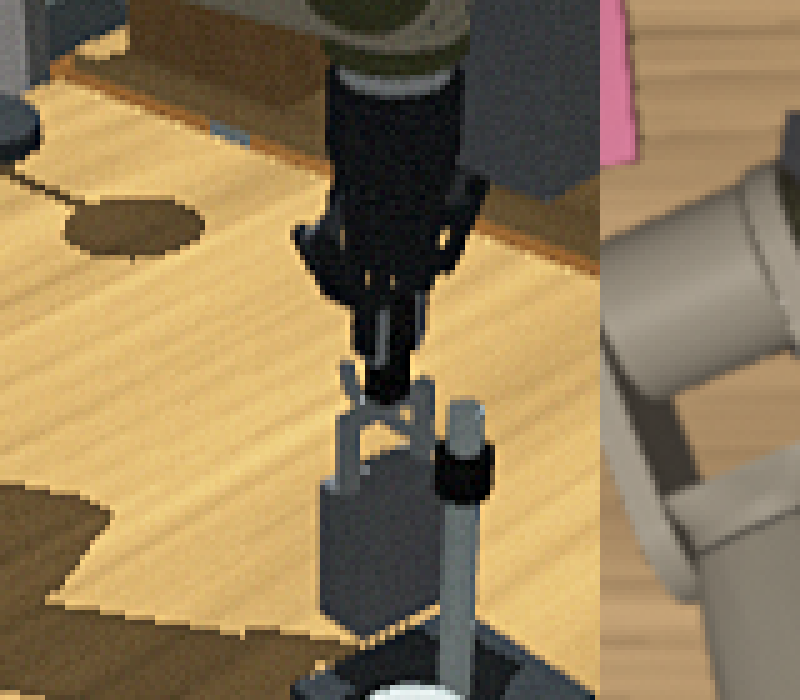

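The hook slid down the post by about 16 mm more with 7 N upward on the tool, so the tester is held. I'll ease back up to the weight-bearing height, release and rise.

Emit:
carry_out([
  [[1,0,0,3,0,0,0],[1,0,0,6,0,0,0],[1,0,0,9,0,0,0],[1,0,0,12,0,0,0],[1,0,0,14,0,0,0],[1,0,0,15.5,0,0,0],[1,0,0,15.5,0,0,0],[1,0,0,15.5,0,0,0],[0.6,0,0,15.5,0,0,0],[0.5,0,0,15.5,0,0,0],[0.4,0,0,15.5,0,0,0],[0.2,0,0,15.5,0,0,0],[0,0,0,15.5,0,0,0],[0,0,0,15.5,0,0,0],[0,0,0,15.5,0,0,0],[0,0,0,20,0,0,0],[0,0,0,30,0,0,0],[0,0,0,45,0,0,0],[0,0,0,65,0,0,0],[0,0,0,85,0,0,0]],
])

```text
time_s: 10.67
position: [0.4825, 0.3253, 0.3084]
tool_rot: [[-0.989, -0.0, -0.146], [0.146, -0.0, -0.989], [0.0, -1.0, 0.0]]
ft_force: [0.7, 0.4, -0.7]
grip_width: 0.0855
```

```bash
python3 -c "
from look import *
look('g5',(270,70,390,210),(200,170,240,310))"
```

```text
10.77 [0.4834 0.3257 0.3111] [-0.145 -0.989 -0.003] [ 0.35 -0.05 -0.29] [ 0.03 -0.01 -0.  ] 0.0854
```

View pics/g5.png

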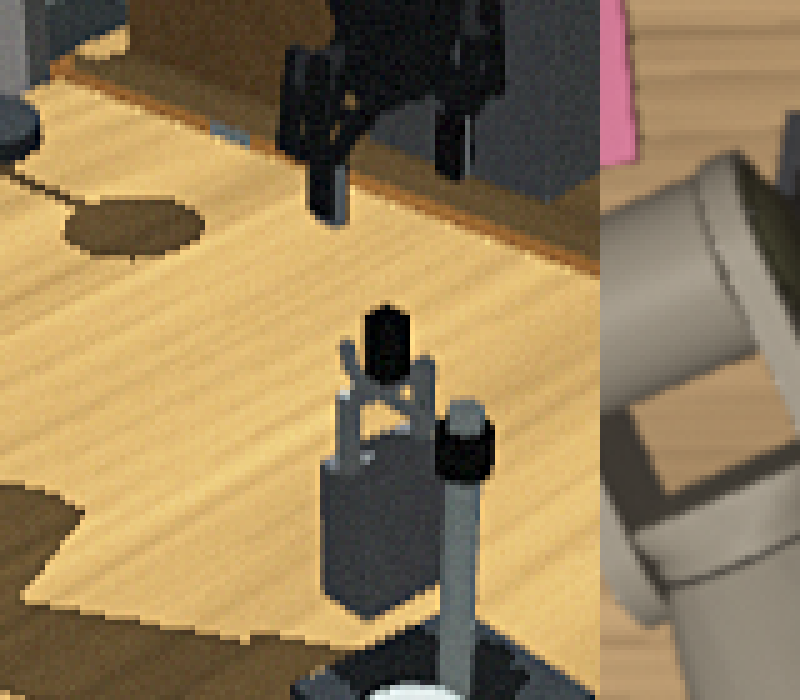

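The tester hangs freely by its loop on the hook, and the gripper is clear. On to the probe at (0.531, −0.133). The jaws go across the rack's row so the fingers miss the driver.

Emit:
carry_out([
  [[0,1,-10,0,0,0,0],[0,3,-30,0,0,0,0],[0,6,-60,0,0,0,0],[0,9,-90,0,0,0,0.5],[0,12,-120,0,0,0,1],[0,15,-150,0,0,0,1.5],[0,18,-180,0,0,0,2],[0,21,-210,0,0,0,2.5],[0,24,-240,0,0,0,3],[0,27,-270,0,0,0,3.4],[0,30,-300,0,0,0,3.4],[0,33,-330,-10,0,0,3.4],[0,36,-360,-20,0,0,3.4],[0,39,-390,-30,0,0,3.4],[0,42,-415,-40,0,0,3.4],[0,45,-435,-50,0,0,3.4],[0,47,-450,-55,0,0,3.4],[0,48,-458.5,-57,0,0,3.4],[0,48,-458.5,-57,0,0,3.4],[0,48,-458.5,-57,0,0,3.4]],
])

```text
time_s: 12.43
position: [0.5305, -0.1328, 0.2506]
tool_rot: [[-0.996, 0.0, -0.087], [0.087, 0.0, -0.996], [-0.0, -1.0, -0.0]]
ft_force: [-0.2, -0.0, 0.1]
grip_width: 0.085
```

```bash
python3 -c "
from look import *
S,T=look('h',(180,190,300,310),(370,180,400,300),6)
for n,X in [('top',[.531,-.133,.141]),('disc',[.531,-.133,.058])]:
    q=proj(S,X);print(n,q,(q-[180,190]+.5)*6)
"
```

```text
12.53 [ 0.5306 -0.1322  0.251 ] [-0.085 -0.996  0.   ] [-0.04  0.34  0.58] [-0.04  0.02 -0.03] 0.0852
top [241.7 246.1] [373.2 339.6]
disc [245.  271.1] [393.  489.6]
```

View pics/h.png

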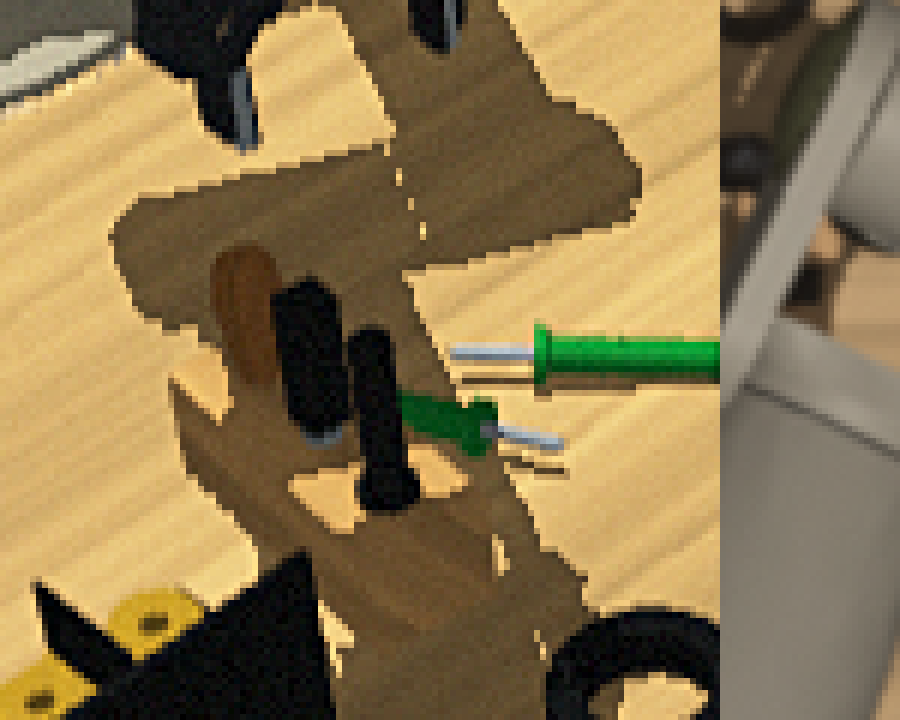

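The picture shows the probe top at (241.5,246) and the disc at (244.5,271), within 1 px of the prediction, so I'll correct by −1 mm in x and y. Down and grip.

Emit:
carry_out([
  [[0,-1,-1,-25,0,0,0],[0,-1,-1,-50,0,0,0],[0,-1,-1,-72,0,0,0],[0,-1,-1,-92,0,0,0],[0,-1,-1,-108,0,0,0],[0,-1,-1,-118,0,0,0],[0,-1,-1,-124,0,0,0],[0,-1,-1,-124,0,0,0],[0,-1,-1,-124,0,0,0],[1,-1,-1,-124,0,0,0],[1,-1,-1,-124,0,0,0],[1,-1,-1,-124,0,0,0],[1,-1,-1,-124,0,0,0],[1,-1,-1,-124,0,0,0],[1,-1,-1,-124,0,0,0],[1,-1,-1,-124,0,0,0],[1,-1,-1,-124,0,0,0]],
], squeeze=45)

```text
time_s: 13.95
position: [0.5298, -0.1342, 0.1267]
tool_rot: [[-0.996, 0.001, -0.087], [0.087, -0.0, -0.996], [-0.001, -1.0, 0.0]]
ft_force: [-0.4, -0.1, 3.7]
grip_width: 0.0158
```

```bash
python3 -c "
from look import *
look('i',(180,190,300,310),(370,180,400,300),6)
"
```

```text
14.05 [ 0.5298 -0.1342  0.1267] [-0.087 -0.996  0.   ] [-0.79  0.61  3.98] [ 0.06 -0.    0.02] 0.0156
```

View pics/i.png

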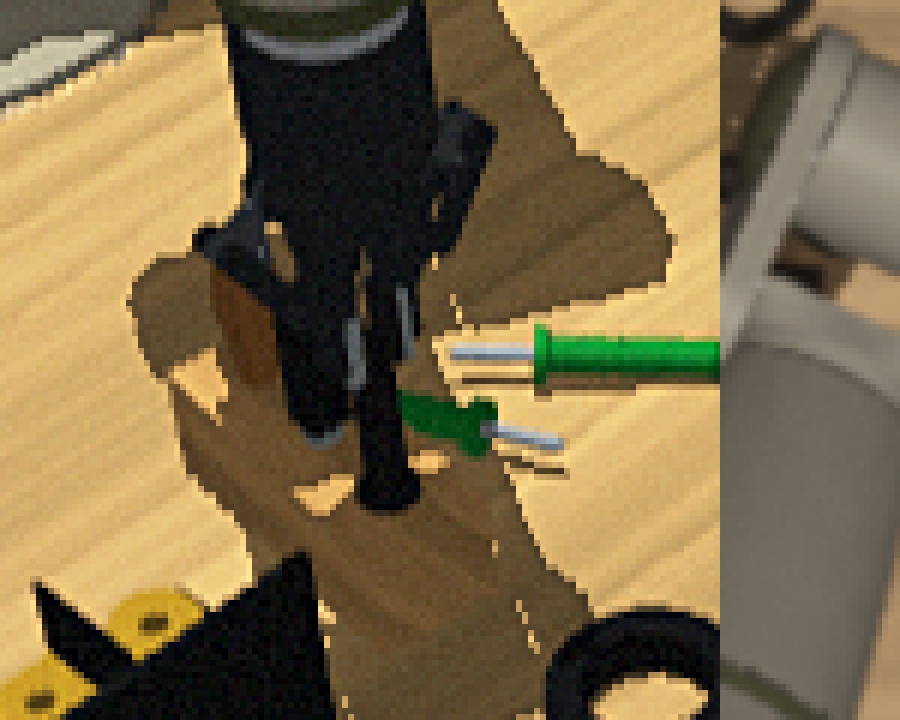

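Gripped: opening 15.6 mm, handle between the pads, disc still on the rack. I'll lift straight up and check the probe in the hand.

Emit:
carry_out([
  [[1,0,0,6,0,0,0],[1,0,0,15,0,0,0],[1,0,0,28,0,0,0],[1,0,0,42,0,0,0],[1,0,0,58,0,0,0],[1,0,0,75,0,0,0],[1,0,0,90,0,0,0],[1,0,0,103,0,0,0],[1,0,0,110,0,0,0],[1,0,-12,110,0,0,0],[1,0,-28,110,0,0,0],[1,0,-44,110,0,0,0],[1,0,-60,110,0,0,0],[1,0,-76,110,0,0,0],[1,-0.5,-92,110,0,0,0],[1,-0.5,-106,110,0,0,0],[1,-1,-116,110,0,0,0],[1,-1,-120,110,0,0,0],[1,-1,-120,110,0,0,0],[1,-1,-120,110,0,0,0]],
])

```text
time_s: 15.72
position: [0.5286, -0.2539, 0.2364]
tool_rot: [[-0.996, -0.0, -0.086], [0.086, 0.0, -0.996], [0.0, -1.0, -0.0]]
ft_force: [0.1, 0.7, -0.5]
grip_width: 0.0161
```

```bash
python3 -c "
from look import *
S,T=look('j',(150,190,270,330),(370,180,470,320),5)
o=env.observe()['position']
for dz in (0.111,0.071,0.065):
    q=proj(S,[o[0],o[1],o[2]-dz]);print(dz,q,(q-[150,190]+.5)*5)
print(proj(S,[.529,-.254,.07]))
"
```

```text
15.82 [ 0.5287 -0.2534  0.2365] [-0.086 -0.996 -0.   ] [-0.25  0.26 -1.08] [ 0.04 -0.03  0.01] 0.016
0.111 [202.2 276.3] [263.5 434. ]
0.071 [199.6 263.5] [250.5 370. ]
0.065 [199.2 261.5] [248.5 360. ]
[205.5 293.5]
```

View pics/j.png

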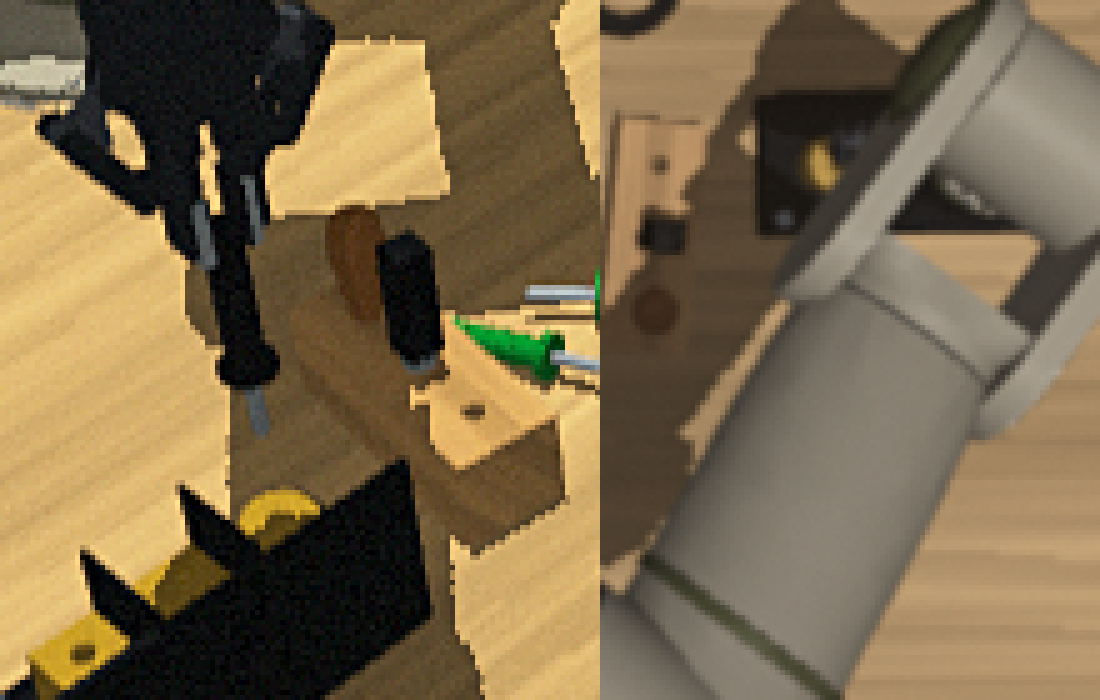

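```bash
python3 -c "
from h import *
S=get_image('scene');T=get_image('top')
print(plane(T,(381.5,212.5),.055),plane(S,(244.3,271.7),.055),'picked at .5298 -.1342')
a=T['img'].astype(int);s=S['img'].astype(int)
print(blobs(a.max(2)<110,(377,208,387,217)),blobs(s.max(2)<110,(238,266,252,277)))
"
```

```text
[ 0.5305 -0.1346  0.055 ] [ 0.5285 -0.1337  0.055 ] picked at .5298 -.1342
[(np.int32(4), [381.5, 212.5], [381, 212, 2, 2])] [(np.int32(6), [244.5, 271.67], [243, 271, 4, 2])]
```

Emit:
carry_out([
  [[1,0,0,-12,0,0,0],[1,0,0,-24,0,0,0],[1,0,0,-34,0,0,0],[1,0,0,-42,0,0,0],[1,0,0,-46,0,0,0],[1,0,0,-46,0,0,0],[1,0,0,-46,0,0,0]],
])

```text
time_s: 16.5
position: [0.5288, -0.2542, 0.1907]
tool_rot: [[-0.996, 0.0, -0.086], [0.086, -0.0, -0.996], [-0.0, -1.0, 0.0]]
ft_force: [-0.0, 0.0, -0.6]
grip_width: 0.0159
```

```bash
python3 -c "
from look import *
S,T=look('k',(180,250,240,310),(395,190,440,250),10)
o=env.observe()['position']
for X in ([o[0],o[1],o[2]-.111],[.529,-.254,.07]):
    q=proj(S,X);print(X,q,(q-[180,250]+.5)*10)
"
```

```text
16.6 [ 0.5289 -0.2543  0.1911] [-0.086 -0.996  0.001] [-0.48 -0.6  -0.11] [ 0.   -0.04 -0.03] 0.016
[np.float64(0.5288629237220356), np.float64(-0.2542839773903874), np.float64(0.08005251808566234)] [204.7 290.5] [252. 410.]
[0.529, -0.254, 0.07] [205.5 293.5] [260. 440.]
```

View pics/k.png

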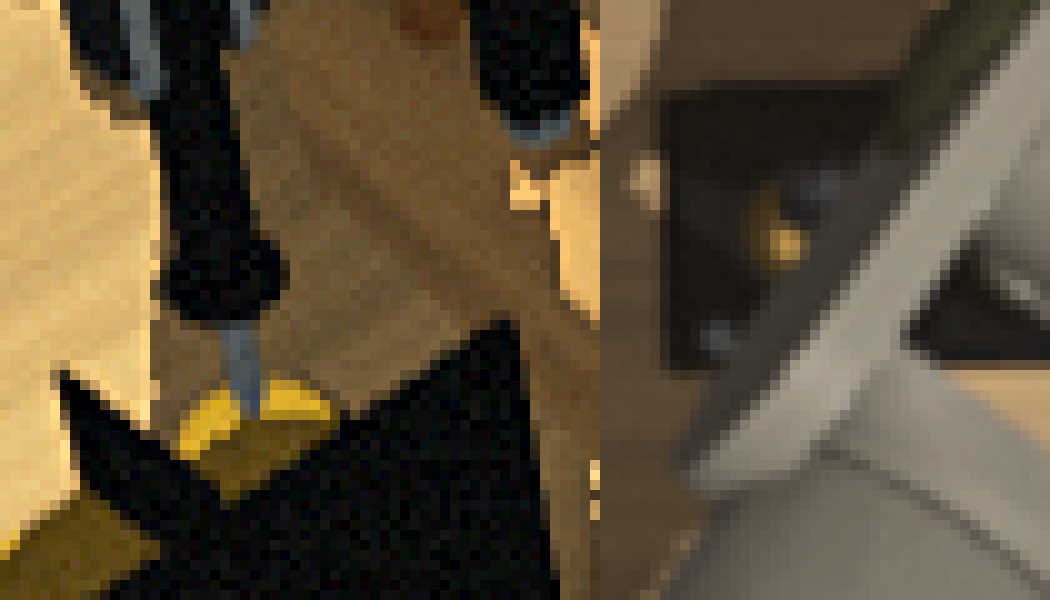

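Calibrating on the empty rack hole, both views put the opening at (0.5294, −0.2541), and the pin tip in the picture matches its prediction to 0.2 px. I'll enter slowly with +0.5 mm in x.

Emit:
carry_out([
  [[1,0.5,0,-3,0,0,0],[1,0.5,0,-6,0,0,0],[1,0.5,0,-9,0,0,0],[1,0.5,0,-11,0,0,0],[1,0.5,0,-13,0,0,0],[1,0.5,0,-15,0,0,0],[1,0.5,0,-17,0,0,0],[1,0.5,0,-18,0,0,0],[1,0.5,0,-18,0,0,0]],
])

```text
time_s: 17.35
position: [0.5291, -0.2541, 0.1722]
tool_rot: [[-0.996, -0.0, -0.087], [0.087, 0.0, -0.996], [0.0, -1.0, -0.0]]
ft_force: [1.3, -1.3, -1.6]
grip_width: 0.0157
```

```bash
python3 -c "
from look import *
S,T=look('l',(180,250,240,310),(395,190,440,250),10)
"
```

```text
17.45 [ 0.5291 -0.2542  0.1725] [-0.087 -0.996  0.   ] [-0.04  0.13 -0.64] [ 0.   -0.04  0.07] 0.0155
```

View pics/l.png

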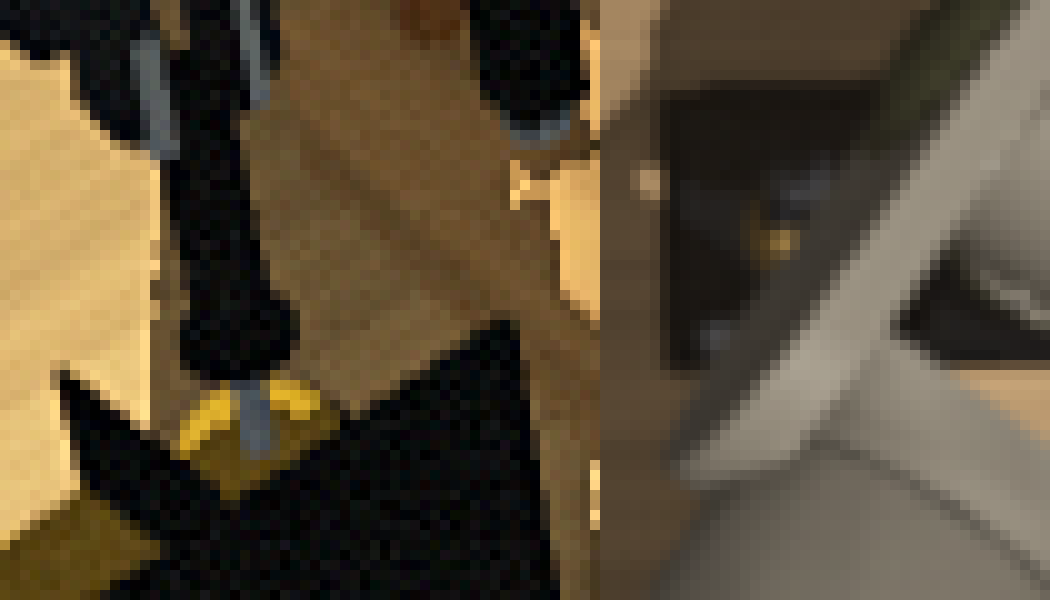

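The tip is 8 mm below the mouth with no upward force, so it's in. I'll push most of the way home now.

Emit:
carry_out([
  [[1,0,0,-3,0,0,0],[1,0,0,-6,0,0,0],[1,0,0,-9,0,0,0],[1,0,0,-12,0,0,0],[1,0,0,-15,0,0,0],[1,0,0,-18,0,0,0],[1,0,0,-21,0,0,0],[1,0,0,-24,0,0,0],[1,0,0,-27,0,0,0],[1,0,0,-29,0,0,0],[1,0,0,-29,0,0,0]],
])

```text
time_s: 18.37
position: [0.529, -0.254, 0.1429]
tool_rot: [[-0.996, -0.001, -0.087], [0.087, 0.001, -0.996], [0.001, -1.0, -0.0]]
ft_force: [-0.2, 0.1, -0.7]
grip_width: 0.0158
```

Emit:
carry_out([
  [[1,0,0,-1,0,0,0],[1,0,0,-2,0,0,0],[1,0,0,-2.5,0,0,0],[1,0,0,-3,0,0,0],[1,0,0,-3,0,0,0],[1,0,0,-3,0,0,0]],
])

```text
time_s: 18.87
position: [0.5296, -0.2543, 0.1417]
tool_rot: [[-0.996, 0.002, -0.086], [0.086, -0.001, -0.996], [-0.002, -1.0, 0.001]]
ft_force: [-0.9, 0.1, 7.0]
grip_width: 0.0156
```

```bash
python3 -c "
from look import *
S,T=look('m',(180,250,240,310),(395,190,440,250),10)
"
```

```text
18.97 [ 0.5296 -0.2543  0.1417] [-0.086 -0.996  0.001] [-0.4   1.65  7.09] [ 0.24  0.17 -0.05] 0.0159
```

View pics/m.png

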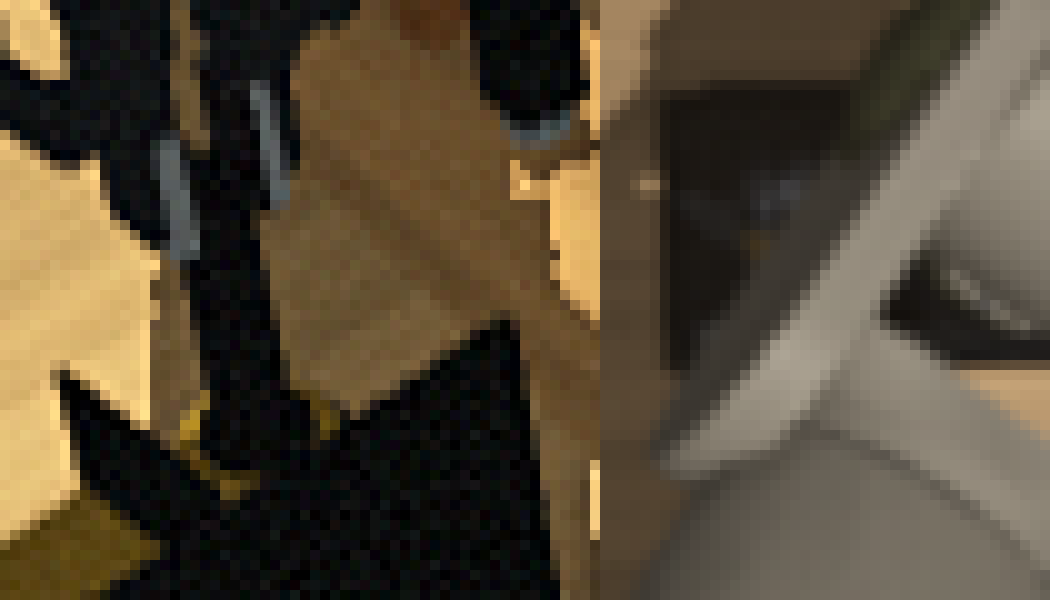

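The disc lies on the terminal. TCP z is 15.0 mm above its height at the rack, which is exactly the 70 − 55 mm difference, with 7 N upward reaction. Ease off, release, rise and move clear.

Emit:
carry_out([
  [[1,0,0,1.5,0,0,0],[1,0,0,1.5,0,0,0],[0.6,0,0,1.5,0,0,0],[0.4,0,0,1.5,0,0,0],[0.2,0,0,1.5,0,0,0],[0,0,0,1.5,0,0,0],[0,0,0,1.5,0,0,0],[0,0,0,1.5,0,0,0],[0,0,0,10,0,0,0],[0,0,0,25,0,0,0],[0,0,0,45,0,0,0],[0,0,0,70,0,0,0],[0,0,0,95,0,0,0],[0,-10,-15,110,0,0,0],[0,-30,-45,110,0,0,0],[0,-55,-75,110,0,0,0],[0,-80,-105,110,0,0,0],[0,-105,-135,110,0,0,0],[0,-120,-150,110,0,0,0],[0,-120,-150,110,0,0,0]],
])

```text
time_s: 20.63
position: [0.4063, -0.4072, 0.2509]
tool_rot: [[-0.996, -0.001, -0.091], [0.091, -0.001, -0.996], [0.0, -1.0, 0.001]]
ft_force: [0.1, 0.0, -0.1]
grip_width: 0.0854
```

```bash
python3 -c "
from look import *
S,T=look('n',(130,120,420,360),(225,180,475,420),2)
S,T=look('n2',(180,240,240,310),(400,195,460,265),6)
for z in(.07,.156):
    q=proj(S,[.5294,-.2541,z]);r=proj(T,[.5294,-.2541,z]);print(q,(q-[180,240]+.5)*6,(r-[400,195]+.5)*6+[360,0])
"
```

```text
20.73 [ 0.4088 -0.4044  0.2509] [-0.088 -0.996  0.   ] [ 0.06  0.28 -0.46] [ 0.03  0.02 -0.01] 0.0854Traceback (most recent call last):
  File "<string>", line 3, in <module>
    S,T=look('n',(130,120,420,360),(225,180,475,420),2)
        ~~~~^^^^^^^^^^^^^^^^^^^^^^^^^^^^^^^^^^^^^^^^^^^
  File "look.py", line 7, in look
    cv2.imwrite(f"pics/{name}.png",np.hstack([c(S["img"],sb),c(T["img"],tb)]));return S,T
                                   ~~~~~~~~~^^^^^^^^^^^^^^^^^^^^^^^^^^^^^^^^^
    return _nx.concatenate(arrs, 1, dtype=dtype, casting=casting)
           ~~~~~~~~~~~~~~~^^^^^^^^^^^^^^^^^^^^^^^^^^^^^^^^^^^^^^^
ValueError: all the input array dimensions except for the concatenation axis must match exactly, but along dimension 0, the array at index 0 has size 480 and the array at index 1 has size 440
```

```bash
python3 -c "
from look import *
S,T=look('n',(130,120,420,360),(225,155,335,395),2)
S,T=look('n2',(180,240,240,310),(400,195,460,265),6)
for z in(.07,.156):
    q=proj(S,[.5294,-.2541,z]);r=proj(T,[.5294,-.2541,z]);print(q,(q-[180,240]+.5)*6,(r-[400,195]+.5)*6+[360,0])
"
```

```text
20.83 [ 0.4097 -0.4034  0.2508] [-0.086 -0.996  0.   ] [ 0.46  0.22 -0.32] [-0.03  0.01  0.  ] 0.0851
20.93 [ 0.4099 -0.4032  0.2507] [-0.085 -0.996  0.   ] [0.16 0.57 0.89] [0.   0.03 0.03] 0.0853
[205.5 293.6] [156.  324.6] [466.2 106.8]
[200.2 266.9] [124.2 164.4] [502.8 101.4]
```

View pics/n.png

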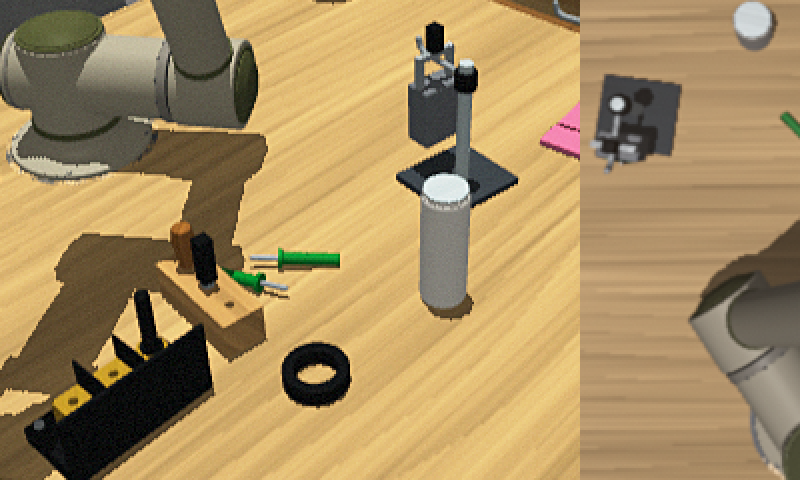

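View pics/n2.png

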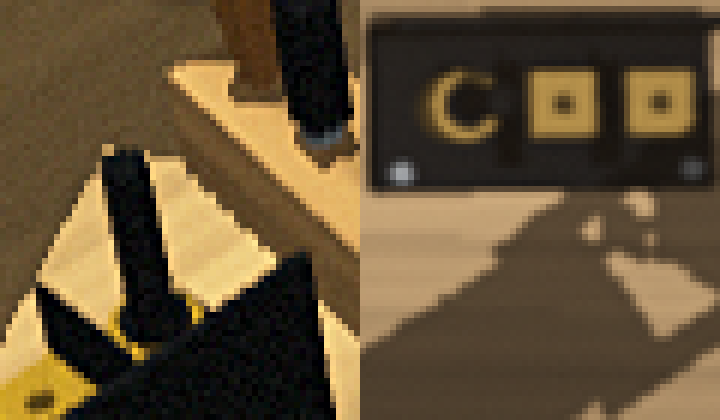

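The tester still hangs on the hook. The probe stands upright in the round terminal, with its top at (200,266) where (200.2,266.9) was predicted for fully home. Driver, awl, can and tape haven't moved. Handing in.

```bash
python3 -c "
from rig import env
print(env.close_job())"
```

```text
the job is handed in; nothing more can be done
None
```

The job is done in the order asked and handed in at about 21 s of the 72 s allowed.

- **Tester:** I hung it by its loop on the sprung hook of the dark-based post. While still holding it I tugged it down about 16 mm; the hook gave visibly, with 7 N on the wrist. I then eased back up and let go, and the last picture shows it hanging freely.
- **Probe:** I took it from the rack and pushed it home in the round terminal, with about 7 N of reaction, before letting go. The gripper ended 15.0 mm above its height at the rack, which matches the difference between the two resting heights. The last pictures show the probe upright with its top where predicted.
- **Left alone:** the driver, awl, spray can, tape roll and the pink post were not touched, and nothing fell off the bench.

**One thing off:** both green look-alike probes, which had been balancing on their tips, fell over during my first move. The fingertips passed about 0.1 m above them and the wrist force stayed near zero. I take it they fell on their own, though I did not see the moment itself. I left them lying.

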